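Third hand at the dry box: hold the partition against its foam strips

TASK

I want to screw the partition into the dry box. Lift the loose lid off by its knob and lay it flat on the bench, let go of it, then take the longer of the two boards from the slotted rack, lower it upright into the box on the open side of the two foam strips until it stands on or just above the floor, and push it square and steadily against both strips with about 10 N, so that each is squeezed by roughly a third of its 8 mm. Finish while still holding it pressed there, so I can drive the screws; don't drop the lid, don't force the board down, never flatten the foam, and leave the other things on the bench where they are.

Things in the scene. Friction and masses are not known exactly. Their poses are not given: they have to be found in the camera images.
- dry_box: plywood box fixed to the bench by two small steel brackets (26 mm out from the long sides), outside 230 (x) x 146 (y) x 80 mm, walls and floor 8 mm: inside 214 x 130 mm, 72 mm deep. Round brass-rimmed dial on its -x end. Origin: centre of the underside; x along its length, away from the dial, z up; y to its left. The board goes in the open space from x = -107 to +25 mm, short of the strips.
- strip_faces (a point): point in the box midway between the two foam strips, in the plane of their uncompressed faces (box x = +25 mm), on the floor (box z = 8 mm). Strips: box y = -64 to -49 and +49 to +64 mm, 2 to 64 mm above the floor, on upright cleats that reach 26 mm further in +x; the 98 mm between them is free for a finger. Site axes as the box; push along +x.
- strip_l (a joint): squeeze of the black foam strip at the box's +y wall, in m: 0 uncompressed, grows as it is pressed towards +x of the box; about 1.6 N per mm, flat at 7 mm.
- strip_r (a joint): the same for the strip at the -y wall. Both together give about 3.2 N per mm.
- lid: loose plywood lid on the box, 236 (x) x 152 x 9 mm, 0.24 kg, with a 208 x 124 x 5 mm locating panel below that sits in the box mouth with 3 mm play, and a dark turned knob on top. Origin: centre of the locating panel's underside: 75 mm above the box's origin when closed, at bench height when laid down; the top face is 14 mm above it.
- lid_knob (a point): grip point of the lid's knob, on its axis, 24 mm above the lid's top face; the knob is a 26 mm round grip from 16 to 32 mm above the lid, 36 mm tall in all.
- rack: slotted wooden block fixed to the bench, 115 (x) x 156 (y) x 24 mm, with two slots along y at x = -28 and +28 mm, each 14 x 130 mm wide and 16 mm deep, in which two boards stand on edge (either may be in either slot). Origin: centre of its underside.
- partition: the partition, the longer board: plywood, 12 (x) x 124 (y) x 66 (z) mm, about 90 g, same either way round; stands on edge in the rack, its lowest 16 mm in the slot, its top 74 mm above the bench. Origin: centre of its underside. Take it across the 12 mm at the middle of the top edge. Standing in the box its top is 6 mm below the rim.
- divider: the shorter board that shares the rack: same plywood, 12 x 90 x 66 mm; not needed. Origin: centre of its underside, y along its 90 mm length.
- sanding_block: bystander: cork-coloured sanding block, 55 x 95 x 28 mm; origin centre of underside.
- screw_tin: bystander: round flat tin with the screws, 63 mm across, 27 mm tall; origin centre of underside.
- screwdriver: bystander: screwdriver with wooden handle, lying on the bench nearer the robot; x along the tool, handle to -x.

How it is judged:
On the way, in this order (a step that is already met when the one before it is completed fails the run):
1. the lid lies flat on the bench, released (height (world z) of lid below 0.006 m and angle between lid's own z axis and vertical below 0.05 rad and linear speed of lid below 0.02 m/s and contact force between the fingers and lid below 0.1 N), for 0.2 s.
2. the partition stands upright in the box, on the open side of the strips (z of partition in the frame of dry_box between 0.005 and 0.012 m and y of partition in the frame of dry_box between -0.006 and 0.006 m and angle between the z axis of partition and the z axis of dry_box, either way round below 0.07 rad and angle between the y axis of partition and the y axis of dry_box, either way round below 0.07 rad and x of partition in the frame of dry_box between -0.1 and 0.024 m), for 0.1 s.
At the end, for the whole second after the job is handed in: Lid flat on the bench, released. Partition upright in the box (underside within 4 mm of the floor, within 6 mm of the middle, square within 0.07 rad), at rest, still held by the fingers and squeezing each foam strip by 1 to 5 mm (1.6 to 8 N each); board on box in all 4 to 35 N (all of step 1 and z of partition in the frame of dry_box between 0.005 and 0.012 m and y of partition in the frame of dry_box between -0.006 and 0.006 m and angle between the z axis of partition and the z axis of dry_box, either way round below 0.07 rad and angle between the y axis of partition and the y axis of dry_box, either way round below 0.07 rad and value of joint strip_l between 0.001 and 0.005 m and value of joint strip_r between 0.001 and 0.005 m and linear speed of partition below 0.01 m/s and contact force between the fingers and partition above 2 N and contact force between partition and dry_box between 4 and 35 N); the arm keeps its last pose, push and grip.
It fails at once if the lid was dropped (contact force between the fingers and lid below 0.1 N and linear speed of lid above 0.6 m/s).
It fails at once if a foam strip was flattened (more than 6 mm) (value of joint any of strip_l, strip_r above 0.006 m).
It fails at once if another thing on the bench was displaced by more than 3 cm (distance of any of divider, sanding_block, screw_tin, screwdriver from where it was at the start of the episode above 0.03 m).
It also fails if it takes over 72 s, if anything falls off the work surface, if the arm or the gripper's body presses on something with over 40 N, if the wrist force passes 120 N, or if a joint passes its speed limit or range.

ROBOT

A 6-joint arm with a two-finger parallel gripper is mounted at the origin on a cart in front of the work surface, level with it; the furniture and walls round the work are solid. World frame = base frame: x ahead of the robot, y to its left, z up, the work surface at z = 0. Lengths are in m, angles in rad, forces in N, time in s.
With the tool pointing down it reaches from about 0.375 to 0.975 m from the base axis. Payload 3.8 kg.
Tool frame: the origin (TCP) lies midway between the tips of the shut fingers; the grasp point (between the pads) lies ctrl.grasp_offset behind it (ctrl.grasp_offset is the distance from the TCP to the grasp point, in m); z points along the fingers, y is the line along which they close (so a half turn about z gives the same grasp; the last joint's range is limited). The gripper opens to 88 mm and grips with 3 to 60 N. Pads are 18 mm wide; open, the fingers measure 123 mm over their backs; the gripper's body (75 mm by 187 mm) begins 45 mm behind the grasp point.
Start: joints at [1.221, 0.264, 1.604, -0, 1.274, -0.037], TCP at [0.208, 0.642, 0.239] pointing down, gripper open.
Joint ranges: [-2.63, 2.63], [-0.94, 2.18], [0.31, 2.57], [-1.31, 4.45], [0, 2.66], [-2.55, 2.55]. Speed limits (rad/s): [2.57, 2.57, 3.14, 3.14, 3.14, 3.14].

INTERFACE

Orientations are given as a unit quaternion [x, y, z, w].
In Python, from bench import ctrl gives the robot as it stands. The module is installed in compiled form; this text tells all that it offers.
- The arm moves only by the tool apply_moves, never from a script. Its argument "targets" is a list of rows, each an object with "gripper": the finger opening in cm, from 0 to 8.81; "dp": the shift along the tool's x, y, z in cm, a list of three; "dr": the turn, a rotation vector about the tool's x, y, z in degrees, a list of three. In form: [{"gripper": gripper, "dp": [dx, dy, dz], "dr": [rx, ry, rz]}, ...]. A call has 1 to 12 rows; each row is the pose to reach, as a shift and turn from the pose commanded when the call began, along the tool's axes at that moment; what a row does not reach only later rows make up. A row lasts 1/12 s, in which the tool goes at most 41.7 mm and 7.16 degrees, less where a joint would pass 70% of its speed; a pose out of reach is approached as far as the arm can. A call with a gripper value outside its range is refused whole. The fingers move at their own pace and stop on an object; the grip force is fixed at half the most. Time passes only in rows, so rows that repeat a pose let the fingers close. It gives the time, the measured TCP pose, the force, the opening and the grip force at its end, in the units of the state.
- ctrl.sense(): the state, without advancing time (a new reading comes with each control period).
- ctrl.snapshot(name): name is "scene" or "top" or "wrist"; returns a dict with "color" (400x640x3 uint8, red, green, blue), "fov_y" (degrees; the focal length in pixels is half the picture's height over the tangent of half this angle, whatever the lens; pixels are square), "cx", "cy" (the principal point, pixels), "dist" ([k1, k2, p1, p2, k3] as OpenCV has them; the pictures are not rectified), "R" (3x3) and "t" (3): a world point X has camera coordinates R X + t; the wrist camera has in their place "T_tool_cam" (4x4, takes a point from camera to tool coordinates, whose origin is the TCP and whose axes are the flange's). Camera axes: x right, y down, z forward; pixel columns grow to the right and rows downward; lengths in m; the calibration is good to about 2 mm. A picture is of the moment at which its call begins: read the wrist's pose just before it. There is no depth.
- ctrl.hand_in(): hands the job in; it is judged then, once.
Trained networks look in the newest picture that a camera, given by its name, has taken for a name from the list of things; names that differ only in an ending like _2 or _b are one class to them, and where a whole thing is asked for, a point or a joint stands for the part that bears it (a point fixed in the world has none). Each returns a list of dicts, best first, with "p" (0 to 1); they miss things now and then, are a little off and sometimes report something else, mostly with a low value. They report only what shows in the picture. A call takes as long as a camera call.
- ctrl.regions_of(camera, name): "region" (400x640 bool, what is visible of it).
- ctrl.spot_point(camera, name): "point" ([x, y, z] in m, in world coordinates, good to about 4 mm: a listed point, or the origin of a listed thing).
The state is a dict: "time": time; "qpos": joint angles; "qd": joint speeds; "joint_torque": joint torques, N m; "eef_pos": TCP position; "eef_rot": TCP orientation; "wrist_force": force on the tool from outside, world axes, zero at the start; "moment": the same for the moment, N m; "width": finger opening in m; "grasp_force": force on a finger pad.
Only numpy, scipy, OpenCV 4.12 (cv2) and the standard library are available. Lean on these libraries where they do the work, as an engineer would, in place of code of your own. Each camera call takes 0.05 s, during which the arm holds its last target. There are 200 camera calls.

## Working session

There is one attempt and no reset: what is moved stays moved. The work goes in short steps, Python scripts to look and compute and a tool call to move; the robot and the scene stay as the last step left them, time stands still between calls to the robot, and variables do not carry over. Pictures are saved under pics/ and viewed, at most 10 in all, crops included, and the job is handed in when it is done.

Besides the shell and the picture viewer there is one more tool, called by a JSON object that holds its "op" and its "data", one argument or row to a line. apply_moves: Moves the arm, as the interface text tells. Its arguments: {"type":"object","properties":{"targets":{"type":"array","items":{"type":"object","properties":{"gripper":{"type":"number"},"dp":{"type":"array","items":{"type":"number"}},"dr":{"type":"array","items":{"type":"number"}}}}}},"required":["targets"]}

```bash
mkdir -p pics
python3 - <<'E'
from bench import ctrl
import cv2,numpy as np
s=ctrl.sense();print({k:np.round(v,4).tolist() for k,v in s.items()},ctrl.grasp_offset)
ims=[]
for c in["scene","top"]:
    d=ctrl.snapshot(c);cv2.imwrite(f"pics/{c}0.png",d["color"][:,:,::-1]);print(c,d["fov_y"],d["cx"],d["cy"],d["dist"],np.round(d["R"],4).tolist(),np.round(d["t"],4).tolist())
    for n in["dry_box","strip_faces","lid","lid_knob","rack","partition","divider","sanding_block","screw_tin","screwdriver"]:
        print(n,[(np.round(r["point"],4).tolist(),round(r["p"],2)) for r in ctrl.spot_point(c,n)[:2]])
E
```

```text
{'time': 0.0, 'qpos': [1.2211, 0.2648, 1.6053, -0.0, 1.2737, -0.0369], 'qd': [-0.0003, -0.0006, 0.0006, -0.0005, 0.0012, -0.0005], 'joint_torque': [0.0042, -50.2086, -35.689, 0.0731, 0.0289, -0.0002], 'eef_pos': [0.2075, 0.6416, 0.2374], 'eef_rot': [0.1558, 0.9878, -0.0011, -0.0002], 'wrist_force': [-0.4345, 0.1799, 0.4612], 'moment': [0.0752, -0.0044, 0.0105], 'grasp_force': 0.0, 'width': 0.0883} 0.0187
scene 49.601783992688134 328.1394275538731 195.7036075703814 [-0.00389457  0.          0.          0.          0.        ] [[-0.4387, -0.8984, 0.0196], [-0.5666, 0.2596, -0.782], [0.6975, -0.3542, -0.6229]] [0.3097, 0.3865, 0.586]
dry_box [([0.513, -0.1956, 0.0042], 0.87)]
strip_faces []
lid [([0.514, -0.1934, 0.0782], 0.73)]
lid_knob [([0.5104, -0.1976, 0.1125], 0.64)]
rack [([0.4942, 0.2731, -0.0012], 0.66)]
partition [([0.5223, 0.2744, 0.0032], 0.62), ([0.7721, 0.0853, -0.0006], 0.55)]
divider [([0.4714, 0.2697, 0.0122], 0.81)]
sanding_block [([0.6589, 0.3473, 0.0006], 0.77)]
screw_tin [([0.7718, 0.0842, -0.0008], 0.78), ([0.3877, 0.0964, 0.0018], 0.58)]
screwdriver [([0.3876, 0.0944, 0.0003], 0.67)]
top 48.562248377526295 320.4671589277752 195.87495167548133 [-0.12059162  0.          0.          0.          0.        ] [[-0.0592, -0.9982, 0.004], [-0.9782, 0.0572, -0.1998], [0.1992, -0.0158, -0.9798]] [0.0712, 0.6031, 1.184]
dry_box []
strip_faces []
lid [([0.5134, -0.1963, 0.0777], 0.56)]
lid_knob [([0.5127, -0.1962, 0.1136], 0.58)]
rack [([0.4975, 0.2743, -0.0019], 0.62)]
partition [([0.5279, 0.2725, 0.0072], 0.79)]
divider [([0.4688, 0.2724, 0.0084], 0.57), ([0.5125, -0.1928, 0.1121], 0.37)]
sanding_block [([0.6606, 0.347, -0.002], 0.74)]
screw_tin [([0.768, 0.0833, -0.0003], 0.64)]
screwdriver [([0.3853, 0.0999, 0.0011], 0.78)]
```

View pics/top0.png

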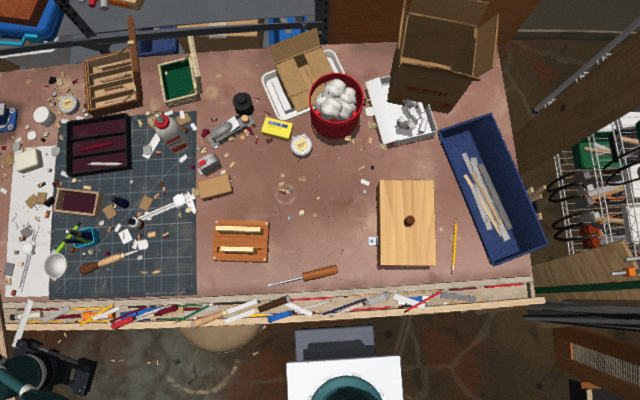

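View pics/scene0.png

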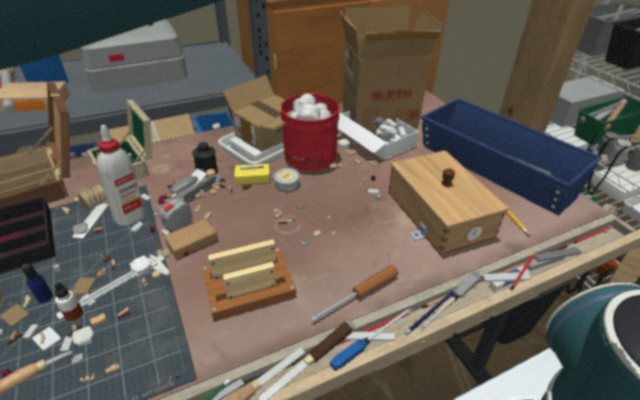

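The top view shows the box with its lid at (405,222), the rack with its two boards at (240,242), and free bench around (310,215). Next I'll measure the yaws and look for the dial.

```bash
cat > h.py <<'E'
import numpy as np,cv2
from scipy.spatial.transform import Rotation as Ro
from bench import ctrl
def cam(d,s=None):
    f=200/np.tan(np.radians(d["fov_y"]/2));K=np.array([[f,0,d["cx"]],[0,f,d["cy"]],[0,0,1]])
    if "R" in d and d.get("R") is not None: R,t=np.array(d["R"]),np.array(d["t"])
    else:
        T=np.eye(4);T[:3,:3]=Ro.from_quat(s["eef_rot"]).as_matrix();T[:3,3]=s["eef_pos"]
        M=np.linalg.inv(T@np.array(d["T_tool_cam"]));R,t=M[:3,:3],M[:3,3]
    return K,np.array(d["dist"],float),R,t
def back(c,px,z):
    K,D,R,t=c
    n=cv2.undistortPoints(np.array(px,float).reshape(-1,1,2),K,D)[:,0]
    r=np.c_[n,np.ones(len(n))]@R;o=-R.T@t
    return o+r*((z-o[2])/r[:,2])[:,None]
def proj(c,P):
    K,D,R,t=c
    return cv2.projectPoints(np.array(P,float),cv2.Rodrigues(R)[0],t,K,D)[0][:,0]
def rect(c,region,z):
    m=region.astype(np.uint8);cs=max(cv2.findContours(m,0,1)[0],key=cv2.contourArea)
    P=back(c,cs[:,0],z)[:,:2]
    (a,b),(w,h),an=cv2.minAreaRect((P*1000).astype(np.float32))
    if w<h: w,h,an=h,w,an+90
    return np.round([a,b,w,h,(an+90)%180-90],1)
def st():
    s=ctrl.sense();R=Ro.from_quat(s["eef_rot"]).as_matrix()
    print("t",round(s["time"],2),"p",np.round(s["eef_pos"],4),"x",np.round(R[:,0],3),"y",np.round(R[:,1],3),"z",np.round(R[:,2],3),"F",np.round(s["wrist_force"],1),"M",np.round(s["moment"],2),"w",round(s["width"],4),"g",round(s["grasp_force"],1),"q",np.round(s["qpos"],2))
    return s,R
def delta(p,yaw=None):
    """tool-frame shift (cm) to world p; yaw = wanted direction of tool y in world (deg), tool down"""
    s,R=st();print("dp cm",np.round(R.T@(np.array(p)-s["eef_pos"])*100,2))
    if yaw is not None:
        y=np.array([np.cos(np.radians(yaw)),np.sin(np.radians(yaw)),0]);
        for q in(y,-y):
            z=np.array([0,0,-1.]);W=np.c_[np.cross(q,z),q,z];print("dr deg",np.round(Ro.from_matrix(R.T@W).as_rotvec(degrees=True),2))
E
python3 - <<'E'
from h import *
d=ctrl.snapshot("top");c=cam(d)
for n,z in[("lid",.089),("partition",.074),("divider",.074),("rack",.024)]:
    for r in ctrl.regions_of("top",n)[:1]: print(n,r["p"],r["region"].sum(),rect(c,r["region"],z))
a=d["color"][170:275,195:275];b=d["color"][170:275,360:450]
e=ctrl.snapshot("scene")["color"][140:260,380:540]
f=lambda i:cv2.resize(i,None,fx=3.8,fy=3.8,interpolation=2)[:400]
o=[cv2.resize(i,(int(i.shape[1]*360/i.shape[0]),360),interpolation=cv2.INTER_CUBIC) for i in(b,e)]
cv2.imwrite("pics/c1.png",np.hstack(o)[:,:800,::-1])
E
```

```text
lid 0.81 4781 [ 517.1 -196.9  239.5  153.8   -4.1]
partition 0.56 295 [523.4 263.5 125.5  18.5  84.8]
divider 0.55 216 [469.3 269.1  93.6  16.4  86.9]
rack 0.95 1900 [498.2 271.3 160.9 122.7  86.8]
```

View pics/c1.png

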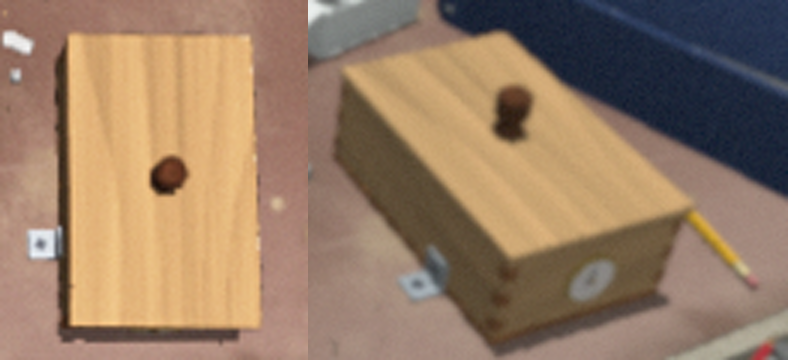

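The crop shows the dial on the near end (about (590,280) in the crop), so box +x points away from the robot with a yaw of about -4°. I'll move over the box for a close wrist view.

```bash
python3 -c "
from h import *
delta([.48,-.19,.32],-4)"
```

```text
t 1.4 p [0.2077 0.6422 0.2387] x [-0.951  0.308  0.   ] y [ 0.308  0.951 -0.   ] z [-0. -0. -1.] F [-0.7  0.2  0.2] M [ 0.04  0.   -0.02] w 0.0879 g 0.0 q [ 1.22  0.26  1.6   0.    1.27 -0.04]
dp cm [-51.52 -70.81  -8.13]
dr deg [-0.    0.   76.08]
dr deg [  -0.     -0.   -103.92]
```

{"op": "apply_moves", "data": {
  "targets": [
    {"gripper": 8.8,"dp": [-25.8,-35.4,-8.1],"dr": [0,0,38]},
    {"gripper": 8.8,"dp": [-25.8,-35.4,-8.1],"dr": [0,0,38]},
    {"gripper": 8.8,"dp": [-25.8,-35.4,-8.1],"dr": [0,0,38]},
    {"gripper": 8.8,"dp": [-25.8,-35.4,-8.1],"dr": [0,0,38]},
    {"gripper": 8.8,"dp": [-25.8,-35.4,-8.1],"dr": [0,0,38]},
    {"gripper": 8.8,"dp": [-25.8,-35.4,-8.1],"dr": [0,0,38]},
    {"gripper": 8.8,"dp": [-25.8,-35.4,-8.1],"dr": [0,0,38]},
    {"gripper": 8.8,"dp": [-25.8,-35.4,-8.1],"dr": [0,0,38]},
    {"gripper": 8.8,"dp": [-25.8,-35.4,-8.1],"dr": [0,0,38]},
    {"gripper": 8.8,"dp": [-25.8,-35.4,-8.1],"dr": [0,0,38]},
    {"gripper": 8.8,"dp": [-25.8,-35.4,-8.1],"dr": [0,0,38]},
    {"gripper": 8.8,"dp": [-25.8,-35.4,-8.1],"dr": [0,0,38]}
  ]
}}

```text
time: 2.4
eef_pos: [0.346, 0.2223, 0.3215]
eef_rot: [0.471, 0.882, 0.001, 0.002]
wrist_force: [-0.5, 0.3, -0.4]
width: 0.0878
grasp_force: 0.0
```

```bash
python3 -c "
from h import *
delta([.48,-.19,.32],-4)"
```

```text
t 2.4 p [0.346  0.2223 0.3215] x [-0.556  0.831 -0.003] y [0.831 0.556 0.003] z [ 0.004 -0.    -1.   ] F [-0.5  0.3 -0.4] M [ 0.03  0.07 -0.06] w 0.0878 g 0.0 q [ 0.51 -0.3   2.01 -0.    1.43 -0.08]
dp cm [-41.72 -11.78   0.23]
dr deg [ 0.22  0.09 37.78]
dr deg [-1.1000e-01  2.8000e-01 -1.4222e+02]
```

{"op": "apply_moves", "data": {
  "targets": [
    {"gripper": 8.8,"dp": [-41.7,-11.8,0.2],"dr": [0,0,38]},
    {"gripper": 8.8,"dp": [-41.7,-11.8,0.2],"dr": [0,0,38]},
    {"gripper": 8.8,"dp": [-41.7,-11.8,0.2],"dr": [0,0,38]},
    {"gripper": 8.8,"dp": [-41.7,-11.8,0.2],"dr": [0,0,38]},
    {"gripper": 8.8,"dp": [-41.7,-11.8,0.2],"dr": [0,0,38]},
    {"gripper": 8.8,"dp": [-41.7,-11.8,0.2],"dr": [0,0,38]},
    {"gripper": 8.8,"dp": [-41.7,-11.8,0.2],"dr": [0,0,38]},
    {"gripper": 8.8,"dp": [-41.7,-11.8,0.2],"dr": [0,0,38]},
    {"gripper": 8.8,"dp": [-41.7,-11.8,0.2],"dr": [0,0,38]},
    {"gripper": 8.8,"dp": [-41.7,-11.8,0.2],"dr": [0,0,38]},
    {"gripper": 8.8,"dp": [-41.7,-11.8,0.2],"dr": [0,0,38]},
    {"gripper": 8.8,"dp": [-41.7,-11.8,0.2],"dr": [0,0,38]}
  ]
}}

```text
time: 3.4
eef_pos: [0.4811, -0.1881, 0.3169]
eef_rot: [0.732, 0.681, -0.0, -0.0]
wrist_force: [-0.4, -0.7, 0.1]
width: 0.0881
grasp_force: 0.0
```

Run:
```python
from h import *
s,R=st()
d=ctrl.snapshot("wrist");c=cam(d,s);cv2.imwrite("pics/w1.png",d["color"][:,:,::-1])
print(np.round(d["T_tool_cam"],3).tolist())
for n in["lid","lid_knob","dry_box"]: print(n,[(np.round(r["point"],4).tolist(),round(r["p"],2)) for r in ctrl.spot_point("wrist",n)[:2]])
for r in ctrl.regions_of("wrist","lid")[:1]: print(r["p"],rect(c,r["region"],.089))
```

```text
t 3.4 p [ 0.4811 -0.1881  0.3169] x [ 0.072  0.997 -0.   ] y [ 0.997 -0.072 -0.001] z [-0.001 -0.    -1.   ] F [-0.4 -0.7  0.1] M [-0.06  0.07 -0.  ] w 0.0881 g 0.0 q [-0.42 -0.08  1.83 -0.    1.39 -0.35]
[[0.001, -0.96, -0.28, 0.072], [1.0, 0.001, 0.0, -0.002], [-0.0, -0.28, 0.96, -0.146], [0.0, 0.0, 0.0, 1.0]]
lid [([0.5141, -0.1964, 0.0753], 0.86)]
lid_knob [([0.5191, -0.1982, 0.114], 0.61)]
dry_box []
0.78 [ 512.9 -195.3  235.2  151.9   -4.1]
```

View pics/w1.png

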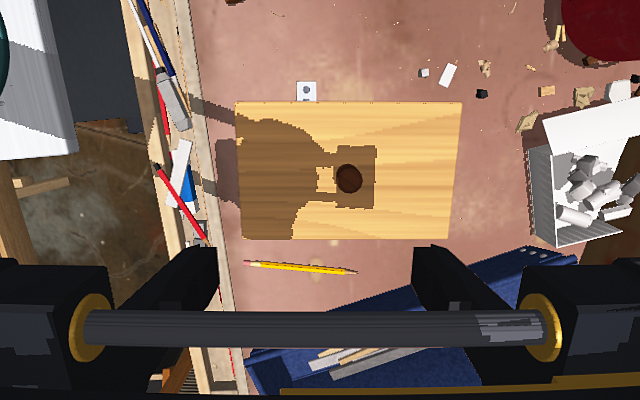

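```bash
python3 -c "
from h import *
delta([.5135,-.1962,.097],-4.1)"
```

```text
t 3.65 p [ 0.48   -0.1837  0.3178] x [0.067 0.998 0.001] y [ 0.998 -0.067 -0.   ] z [ 0.     0.001 -1.   ] F [-0.3 -0.3 -0.6] M [-0.05  0.08  0.  ] w 0.0878 g 0.0 q [-0.41 -0.08  1.84  0.    1.39 -0.35]
dp cm [-1.04  3.43 22.07]
dr deg [-0.   -0.04  0.28]
dr deg [ 6.0000e-02 -0.0000e+00 -1.7972e+02]
```

Run:
```python
from h import *
s,R=st()
d=ctrl.snapshot("wrist");c=cam(d,s)
for n in["lid","lid_knob"]: print(n,[(np.round(r["point"],4).tolist(),round(r["p"],2)) for r in ctrl.spot_point("wrist",n)[:2]])
for r in ctrl.regions_of("wrist","lid")[:1]: print(r["p"],rect(c,r["region"],.089))
for r in ctrl.regions_of("wrist","lid_knob")[:1]:
    ys,xs=np.nonzero(r["region"]);print(r["p"],xs.min(),xs.max(),ys.min(),ys.max())
print(back(c,[(235,101),(462,102),(447,239),(243,239),(349,178)],.089).round(4).tolist(),proj(c,[[.5135,-.1962,.125]]))
delta([.5135,-.1962,.097],-4.1)
```

```text
t 3.65 p [ 0.48   -0.1837  0.3178] x [0.067 0.998 0.001] y [ 0.998 -0.067 -0.   ] z [ 0.     0.001 -1.   ] F [-0.3 -0.3 -0.6] M [-0.05  0.08  0.  ] w 0.0878 g 0.0 q [-0.41 -0.08  1.84  0.    1.39 -0.35]
lid [([0.5136, -0.202, 0.0739], 0.98)]
lid_knob [([0.515, -0.1963, 0.1102], 0.72)]
0.78 [ 513.1 -195.5  235.8  152.    -4. ]
0.79 236 462 105 242
[[0.4017, -0.1078, 0.089], [0.6344, -0.1236, 0.089], [0.6241, -0.2745, 0.089], [0.3916, -0.2589, 0.089], [0.5147, -0.1961, 0.089]] [[351.18093846 186.02555188]]
t 3.9 p [ 0.4801 -0.1845  0.318 ] x [ 0.067  0.998 -0.   ] y [ 0.998 -0.067  0.001] z [ 0.001 -0.    -1.   ] F [ 0.2 -0.7  0.5] M [-0.05  0.07  0.02] w 0.0877 g 0.0 q [-0.42 -0.08  1.84  0.    1.39 -0.35]
dp cm [-0.94  3.39 22.1 ]
dr deg [0.03 0.01 0.26]
dr deg [-1.0000e-02  5.0000e-02 -1.7974e+02]
```

{"op": "apply_moves", "data": {
  "targets": [
    {"gripper": 8.8,"dp": [-0.9,3.3,4],"dr": [0,0,0.3]},
    {"gripper": 8.8,"dp": [-0.9,3.3,8],"dr": [0,0,0.3]},
    {"gripper": 8.8,"dp": [-0.9,3.3,12],"dr": [0,0,0.3]},
    {"gripper": 8.8,"dp": [-0.9,3.3,15],"dr": [0,0,0.3]},
    {"gripper": 8.8,"dp": [-0.9,3.3,18],"dr": [0,0,0.3]},
    {"gripper": 8.8,"dp": [-0.9,3.3,20],"dr": [0,0,0.3]},
    {"gripper": 8.8,"dp": [-0.9,3.3,21.3],"dr": [0,0,0.3]},
    {"gripper": 8.8,"dp": [-0.9,3.3,22],"dr": [0,0,0.3]},
    {"gripper": 8.8,"dp": [-0.9,3.3,22],"dr": [0,0,0.3]},
    {"gripper": 8.8,"dp": [-0.9,3.3,22],"dr": [0,0,0.3]}
  ]
}}

```text
time: 4.73
eef_pos: [0.5128, -0.1967, 0.0982]
eef_rot: [0.733, 0.681, 0.0, 0.0]
wrist_force: [-0.5, -0.7, 0.1]
width: 0.0877
grasp_force: 0.0
```

```bash
python3 -c "
from h import *
delta([.5135,-.1962,.097],-4.1)"
```

```text
t 4.73 p [ 0.5128 -0.1967  0.0982] x [ 0.073  0.997 -0.   ] y [ 0.997 -0.073  0.   ] z [ 0. -0. -1.] F [-0.5 -0.7  0.1] M [-0.07  0.07  0.03] w 0.0877 g 0.0 q [-0.41  0.16  2.01  0.    0.97 -0.34]
dp cm [0.05 0.06 0.12]
dr deg [ 0.02  0.01 -0.1 ]
dr deg [ 1.000e-02 -4.000e-02  1.799e+02]
```

{"op": "apply_moves", "data": {
  "targets": [
    {"gripper": 1.5,"dp": [0,0,0.1],"dr": [0,0,0]},
    {"gripper": 1.5,"dp": [0,0,0.1],"dr": [0,0,0]},
    {"gripper": 1.5,"dp": [0,0,0.1],"dr": [0,0,0]},
    {"gripper": 1.5,"dp": [0,0,0.1],"dr": [0,0,0]},
    {"gripper": 1.5,"dp": [0,0,0.1],"dr": [0,0,0]},
    {"gripper": 1.5,"dp": [0,0,0.1],"dr": [0,0,0]},
    {"gripper": 1.5,"dp": [0,0,0.1],"dr": [0,0,0]},
    {"gripper": 1.5,"dp": [0,0,0.1],"dr": [0,0,0]},
    {"gripper": 1.5,"dp": [0,0,0.1],"dr": [0,0,0]}
  ]
}}

```text
time: 5.48
eef_pos: [0.5124, -0.1967, 0.0967]
eef_rot: [0.733, 0.681, -0.0, -0.0]
wrist_force: [0.6, -0.6, -0.3]
width: 0.0303
grasp_force: 0.1
```

```bash
python3 -c "
from h import *
st()"
```

```text
t 5.48 p [ 0.5124 -0.1967  0.0967] x [0.074 0.997 0.   ] y [ 0.997 -0.074 -0.   ] z [-0.  0. -1.] F [ 0.6 -0.6 -0.3] M [-0.1   0.06  0.03] w 0.0303 g 0.1 q [-0.41  0.16  2.01 -0.    0.97 -0.34]
```

{"op": "apply_moves", "data": {
  "targets": [
    {"gripper": 1.5,"dp": [0,0,0],"dr": [0,0,0]},
    {"gripper": 1.5,"dp": [0,0,0],"dr": [0,0,0]},
    {"gripper": 1.5,"dp": [0,0,0],"dr": [0,0,0]},
    {"gripper": 1.5,"dp": [0,0,0],"dr": [0,0,0]},
    {"gripper": 1.5,"dp": [0,0,-0.5],"dr": [0,0,0]},
    {"gripper": 1.5,"dp": [0,0,-1.5],"dr": [0,0,0]},
    {"gripper": 1.5,"dp": [0,0,-3],"dr": [0,0,0]},
    {"gripper": 1.5,"dp": [0,0,-5],"dr": [0,0,0]},
    {"gripper": 1.5,"dp": [0,0,-7],"dr": [0,0,0]},
    {"gripper": 1.5,"dp": [0,0,-8],"dr": [0,0,0]}
  ]
}}

```text
time: 6.32
eef_pos: [0.5132, -0.1971, 0.1798]
eef_rot: [0.733, 0.681, 0.0, 0.001]
wrist_force: [0.7, -0.7, -1.6]
width: 0.0246
grasp_force: 30.0
```

Run:
```python
from h import *
c=cam(ctrl.snapshot("top"))
for r in ctrl.regions_of("top","lid")[:1]: print(r["p"],rect(c,r["region"],.169))
# projected lid footprint at destination into top picture, other things for clearance
for n in["screwdriver","screw_tin","rack"]:
    for r in ctrl.regions_of("top",n)[:1]: print(n,r["p"],rect(c,r["region"],.02))
delta([.58,.04,.18],-4.1)
```

```text
0.6 [ 519.8 -151.4  242.7   72.1   -7.6]
screwdriver 0.93 [388.8  87.2 177.1  25.8 -79.5]
screw_tin 0.76 [769.3  83.9  62.4  59.6  -3.1]
t 6.57 p [ 0.5115 -0.1963  0.1756] x [0.074 0.997 0.001] y [ 0.997 -0.074 -0.002] z [-0.002  0.001 -1.   ] F [ 0.3 -1.  -3.7] M [-0.02  0.11 -0.02] w 0.0247 g 30.0 q [-0.41  0.07  1.94 -0.    1.12 -0.34]
dp cm [24.07  5.09 -0.44]
dr deg [-0.12 -0.04 -0.12]
dr deg [-6.0000e-02  1.8000e-01  1.7988e+02]
```

{"op": "apply_moves", "data": {
  "targets": [
    {"gripper": 1.5,"dp": [2,0.5,-0.4],"dr": [0,0,0]},
    {"gripper": 1.5,"dp": [5,1.1,-0.4],"dr": [0,0,0]},
    {"gripper": 1.5,"dp": [8,1.7,-0.4],"dr": [0,0,0]},
    {"gripper": 1.5,"dp": [11,2.3,-0.4],"dr": [0,0,0]},
    {"gripper": 1.5,"dp": [14,2.9,-0.4],"dr": [0,0,0]},
    {"gripper": 1.5,"dp": [17,3.6,-0.4],"dr": [0,0,0]},
    {"gripper": 1.5,"dp": [20,4.2,-0.4],"dr": [0,0,0]},
    {"gripper": 1.5,"dp": [22.5,4.7,-0.4],"dr": [0,0,0]},
    {"gripper": 1.5,"dp": [24,5,-0.4],"dr": [0,0,0]},
    {"gripper": 1.5,"dp": [24,5,0],"dr": [0,0,0]},
    {"gripper": 1.5,"dp": [24,5,2],"dr": [0,0,0]},
    {"gripper": 1.5,"dp": [24,5,5],"dr": [0,0,0]}
  ]
}}

```text
time: 7.57
eef_pos: [0.5819, 0.0388, 0.128]
eef_rot: [0.732, 0.681, 0.002, 0.002]
wrist_force: [1.8, 0.0, -3.1]
width: 0.0245
grasp_force: 30.0
```

Run:
```python
from h import *
d=ctrl.snapshot("scene");cv2.imwrite("pics/s2.png",d["color"][:,:,::-1])
delta([.58,.04,.022],-4.1)
```

```text
t 7.62 p [0.5759 0.0384 0.1192] x [ 0.073  0.997 -0.001] y [ 0.997 -0.073 -0.009] z [-0.009 -0.001 -1.   ] F [-3.2 -0.3 -7.1] M [-0.13  0.21  0.09] w 0.0248 g 30.0 q [ 0.02  0.19  1.93 -0.    1.03  0.1 ]
dp cm [0.21 0.48 9.72]
dr deg [-0.5   0.08 -0.1 ]
dr deg [1.300e-01 7.900e-01 1.799e+02]
```

View pics/s2.png

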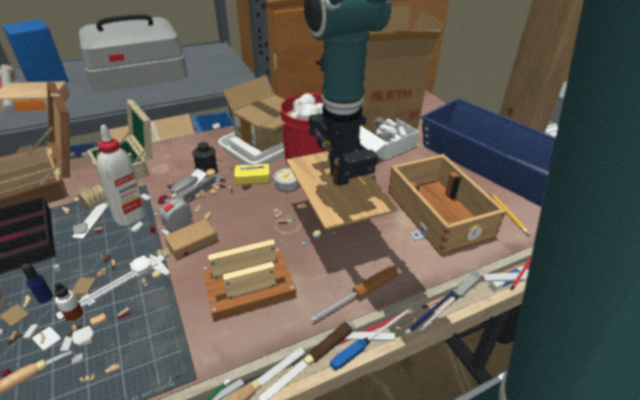

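The lid hangs level around (340,190), clear of the tin and screwdriver. The box is open, and its dark strip shows at (455,185). Lowering the lid.

{"op": "apply_moves", "data": {
  "targets": [
    {"gripper": 1.5,"dp": [0.2,0.3,1.5],"dr": [0,0,0]},
    {"gripper": 1.5,"dp": [0.2,0.3,3],"dr": [0,0,0]},
    {"gripper": 1.5,"dp": [0.2,0.3,4.5],"dr": [0,0,0]},
    {"gripper": 1.5,"dp": [0.2,0.3,6],"dr": [0,0,0]},
    {"gripper": 1.5,"dp": [0.2,0.3,7.2],"dr": [0,0,0]},
    {"gripper": 1.5,"dp": [0.2,0.3,8],"dr": [0,0,0]},
    {"gripper": 1.5,"dp": [0.2,0.3,8.5],"dr": [0,0,0]},
    {"gripper": 1.5,"dp": [0.2,0.3,8.8],"dr": [0,0,0]},
    {"gripper": 1.5,"dp": [0.2,0.3,8.8],"dr": [0,0,0]},
    {"gripper": 1.5,"dp": [0.2,0.3,8.8],"dr": [0,0,0]}
  ]
}}

```text
time: 8.45
eef_pos: [0.5836, 0.0407, 0.0393]
eef_rot: [0.733, 0.681, 0.0, 0.0]
wrist_force: [-0.8, 0.6, -1.9]
width: 0.0243
grasp_force: 30.0
```

Run:
```python
from h import *
delta([.58,.04,.0225],-4.1)
```

```text
t 8.45 p [0.5836 0.0407 0.0393] x [0.074 0.997 0.   ] y [ 0.997 -0.074  0.001] z [ 0.001 -0.    -1.   ] F [-0.8  0.6 -1.9] M [-0.08  0.1  -0.04] w 0.0243 g 30.0 q [ 0.03  0.3   1.97 -0.    0.88  0.1 ]
dp cm [-0.09 -0.36  1.68]
dr deg [ 0.05 -0.   -0.12]
dr deg [-0.0000e+00 -7.0000e-02  1.7988e+02]
```

{"op": "apply_moves", "data": {
  "targets": [
    {"gripper": 1.5,"dp": [0,0,0.4],"dr": [0,0,0]},
    {"gripper": 1.5,"dp": [0,0,0.8],"dr": [0,0,0]},
    {"gripper": 1.5,"dp": [0,0,1.2],"dr": [0,0,0]},
    {"gripper": 1.5,"dp": [0,0,1.4],"dr": [0,0,0]},
    {"gripper": 1.5,"dp": [0,0,1.5],"dr": [0,0,0]},
    {"gripper": 1.5,"dp": [0,0,1.5],"dr": [0,0,0]},
    {"gripper": 1.5,"dp": [0,0,1.5],"dr": [0,0,0]}
  ]
}}

```text
time: 9.03
eef_pos: [0.5831, 0.0407, 0.0236]
eef_rot: [0.733, 0.681, -0.0, -0.0]
wrist_force: [-0.2, -0.1, -1.9]
width: 0.0242
grasp_force: 30.0
```

{"op": "apply_moves", "data": {
  "targets": [
    {"gripper": 1.5,"dp": [0,0,0.1],"dr": [0,0,0]},
    {"gripper": 1.5,"dp": [0,0,0.2],"dr": [0,0,0]},
    {"gripper": 1.5,"dp": [0,0,0.2],"dr": [0,0,0]},
    {"gripper": 1.5,"dp": [0,0,0.2],"dr": [0,0,0]}
  ]
}}

```text
time: 9.37
eef_pos: [0.5834, 0.0407, 0.0219]
eef_rot: [0.733, 0.681, 0.0, 0.0]
wrist_force: [-0.2, 0.5, -1.8]
width: 0.0248
grasp_force: 30.0
```

{"op": "apply_moves", "data": {
  "targets": [
    {"gripper": 1.5,"dp": [0,0,0.1],"dr": [0,0,0]},
    {"gripper": 1.5,"dp": [0,0,0.15],"dr": [0,0,0]},
    {"gripper": 1.5,"dp": [0,0,0.15],"dr": [0,0,0]},
    {"gripper": 1.5,"dp": [0,0,0.15],"dr": [0,0,0]}
  ]
}}

```text
time: 9.7
eef_pos: [0.5834, 0.0407, 0.0217]
eef_rot: [0.733, 0.681, 0.0, 0.0]
wrist_force: [-3.1, 0.1, 7.8]
width: 0.0246
grasp_force: 30.0
```

Bench contact. Releasing the lid and backing off.

{"op": "apply_moves", "data": {
  "targets": [
    {"gripper": 8.8,"dp": [0,0,-0.1],"dr": [0,0,0]},
    {"gripper": 8.8,"dp": [0,0,-0.1],"dr": [0,0,0]},
    {"gripper": 8.8,"dp": [0,0,-0.1],"dr": [0,0,0]},
    {"gripper": 8.8,"dp": [0,0,-0.1],"dr": [0,0,0]},
    {"gripper": 8.8,"dp": [0,0,-0.1],"dr": [0,0,0]},
    {"gripper": 8.8,"dp": [0,0,-0.1],"dr": [0,0,0]},
    {"gripper": 8.8,"dp": [0,0,-1],"dr": [0,0,0]},
    {"gripper": 8.8,"dp": [0,0,-3],"dr": [0,0,0]},
    {"gripper": 8.8,"dp": [0,0,-6],"dr": [0,0,0]},
    {"gripper": 8.8,"dp": [0,0,-9],"dr": [0,0,0]},
    {"gripper": 8.8,"dp": [0,0,-13],"dr": [0,0,0]},
    {"gripper": 8.8,"dp": [0,0,-17],"dr": [0,0,0]}
  ]
}}

```text
time: 10.7
eef_pos: [0.5822, 0.0407, 0.1916]
eef_rot: [0.733, 0.681, -0.001, -0.001]
wrist_force: [1.4, -0.5, -0.7]
width: 0.0882
grasp_force: 0.0
```

Run:
```python
from h import *
d=ctrl.snapshot("top");c=cam(d)
for n,z in[("partition",.074),("divider",.074),("rack",.024),("dry_box",.08)]:
    for r in ctrl.regions_of("top",n)[:1]: print(n,round(r["p"],2),r["region"].sum(),rect(c,r["region"],z))
for n in["lid","strip_faces"]: print([(np.round(r["point"],4).tolist(),round(r["p"],2)) for r in ctrl.spot_point("top",n)[:2]])
delta([.49,.255,.25],-4)
```

```text
divider 0.54 206 [469.3 269.   93.6  16.4  86.9]
rack 0.87 1753 [498.2 271.  159.3 117.   86.8]
dry_box 0.62 4720 [ 515.7 -185.   233.6  176.3   -3.8]
[([0.5814, 0.0421, 0.002], 0.72)]
[([0.5384, -0.1971, 0.0039], 0.64)]
t 11.05 p [0.5817 0.0407 0.1883] x [ 0.074  0.997 -0.   ] y [ 0.997 -0.074 -0.003] z [-0.003 -0.    -1.   ] F [-0.3 -0.1 -0.3] M [-0.11  0.02  0.04] w 0.0878 g 0.0 q [ 0.03  0.13  1.86 -0.    1.16  0.1 ]
dp cm [ 20.7  -10.75  -6.14]
dr deg [-0.2   0.02 -0.22]
dr deg [3.0000e-02 3.1000e-01 1.7978e+02]
```

{"op": "apply_moves", "data": {
  "targets": [
    {"gripper": 8.8,"dp": [2,-1,-2],"dr": [0,0,0]},
    {"gripper": 8.8,"dp": [5,-2.5,-3],"dr": [0,0,0]},
    {"gripper": 8.8,"dp": [8,-4,-4],"dr": [0,0,0]},
    {"gripper": 8.8,"dp": [11,-6,-6],"dr": [0,0,0]},
    {"gripper": 8.8,"dp": [14,-7,-8],"dr": [0,0,0]},
    {"gripper": 8.8,"dp": [17,-8.5,-9],"dr": [0,0,0]},
    {"gripper": 8.8,"dp": [20,-10,-10],"dr": [0,0,0]},
    {"gripper": 8.8,"dp": [21.7,-10.8,-11],"dr": [0,0,0]},
    {"gripper": 8.8,"dp": [21.7,-10.8,-11],"dr": [0,0,0]},
    {"gripper": 8.8,"dp": [21.7,-10.8,-11],"dr": [0,0,0]},
    {"gripper": 8.8,"dp": [21.7,-10.8,-11],"dr": [0,0,0]},
    {"gripper": 8.8,"dp": [21.7,-10.8,-11],"dr": [0,0,0]}
  ]
}}

```text
time: 12.05
eef_pos: [0.4912, 0.2638, 0.2983]
eef_rot: [0.733, 0.68, -0.002, -0.0]
wrist_force: [0.7, -0.5, -0.4]
width: 0.0878
grasp_force: 0.0
```

Run:
```python
from h import *
s,R=st()
d=ctrl.snapshot("wrist");c=cam(d,s);cv2.imwrite("pics/w2.png",d["color"][:,:,::-1])
for n,z in[("partition",.074),("divider",.074),("rack",.024)]:
    for r in ctrl.regions_of("wrist",n)[:1]: print(n,round(r["p"],2),r["region"].sum(),rect(c,r["region"],z))
    print([(np.round(r["point"],4).tolist(),round(r["p"],2)) for r in ctrl.spot_point("wrist",n)[:2]])
```

```text
t 12.05 p [0.4912 0.2638 0.2983] x [ 0.075  0.997 -0.002] y [ 0.997 -0.075 -0.003] z [-0.003 -0.002 -1.   ] F [ 0.7 -0.5 -0.4] M [-0.12  0.12  0.01] w 0.0878 g 0.0 q [ 0.45  0.01  1.78 -0.    1.35  0.52]
partition 0.85 1825 [521.2 270.2 122.3  18.1  84.9]
[([0.5254, 0.2721, 0.0076], 0.8), ([0.3831, 0.1017, 0.0021], 0.16)]
divider 0.86 1176 [468.6 276.2  92.3  13.8  85.1]
[([0.469, 0.2745, 0.0073], 0.64)]
rack 0.77 9758 [495.4 272.  155.8 115.7  85.1]
[([0.4941, 0.2732, 0.0047], 0.78)]
```

View pics/w2.png

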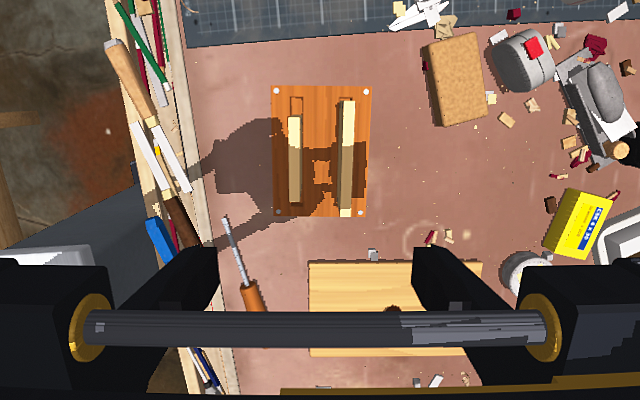

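The partition is the far board at (347,157). The divider is at (295,160). I'll approach with a narrow opening so the fingers clear the divider.

```bash
python3 -c "
from h import *
delta([.5243,.2703,.11],-4.9)"
```

```text
t 12.4 p [0.4916 0.2646 0.3001] x [ 0.074  0.997 -0.   ] y [ 0.997 -0.074 -0.   ] z [-0. -0. -1.] F [-0.  -0.9 -0.7] M [-0.05  0.1  -0.07] w 0.0879 g 0.0 q [ 0.45  0.01  1.78 -0.    1.35  0.52]
dp cm [ 0.82  3.22 19.01]
dr deg [-0.01  0.01  0.63]
dr deg [-1.0000e-02 -2.0000e-02 -1.7937e+02]
```

{"op": "apply_moves", "data": {
  "targets": [
    {"gripper": 4,"dp": [0.8,3.2,3],"dr": [0,0,0.6]},
    {"gripper": 4,"dp": [0.8,3.2,6],"dr": [0,0,0.6]},
    {"gripper": 4,"dp": [0.8,3.2,9],"dr": [0,0,0.6]},
    {"gripper": 4,"dp": [0.8,3.2,12],"dr": [0,0,0.6]},
    {"gripper": 4,"dp": [0.8,3.2,15],"dr": [0,0,0.6]},
    {"gripper": 4,"dp": [0.8,3.2,17],"dr": [0,0,0.6]},
    {"gripper": 4,"dp": [0.8,3.2,18.5],"dr": [0,0,0.6]},
    {"gripper": 4,"dp": [0.8,3.2,19],"dr": [0,0,0.6]},
    {"gripper": 4,"dp": [0.8,3.2,19],"dr": [0,0,0.6]},
    {"gripper": 4,"dp": [0.8,3.2,19],"dr": [0,0,0.6]},
    {"gripper": 4,"dp": [0.8,3.2,19],"dr": [0,0,0.6]}
  ]
}}

```text
time: 13.32
eef_pos: [0.5251, 0.2712, 0.1119]
eef_rot: [0.736, 0.677, 0.001, 0.0]
wrist_force: [0.1, -0.5, 0.5]
width: 0.0398
grasp_force: 0.0
```

Run:
```python
from h import *
s,R=st();d=ctrl.snapshot("wrist");c=cam(d,s);i=d["color"].copy()
for z in(.11,): pass
a=np.radians(-4.9);u=np.array([np.cos(a),np.sin(a),0]);v=np.array([-u[1],u[0],0])
P=np.array([[.5243,.2703,.074]+sx*.006*u+sy*.062*v for sx,sy in[(-1,-1),(1,-1),(1,1),(-1,1)]])
cv2.polylines(i,[np.int32(proj(c,P).round())],True,(255,0,0),1)
cv2.imwrite("pics/w3.png",i[:,:,::-1]);delta([.5243,.2703,.033],-4.9)
```

```text
t 13.32 p [0.5251 0.2712 0.1119] x [0.084 0.996 0.001] y [ 0.996 -0.084  0.003] z [ 0.003  0.001 -1.   ] F [ 0.1 -0.5  0.5] M [ 0.02  0.05 -0.02] w 0.0398 g 0.0 q [ 0.43  0.22  1.91 -0.    1.01  0.52]
t 13.37 p [0.5252 0.2713 0.1121] x [0.084 0.996 0.002] y [ 0.996 -0.084  0.003] z [ 0.003  0.001 -1.   ] F [-0.6 -0.7  0.2] M [-0.11  0.1  -0.02] w 0.04 g 0.0 q [0.43 0.21 1.91 0.   1.01 0.52]
dp cm [-0.12 -0.1   7.91]
dr deg [ 0.16 -0.09  0.07]
dr deg [ 1.4000e-01  2.5000e-01 -1.7993e+02]
```

View pics/w3.png

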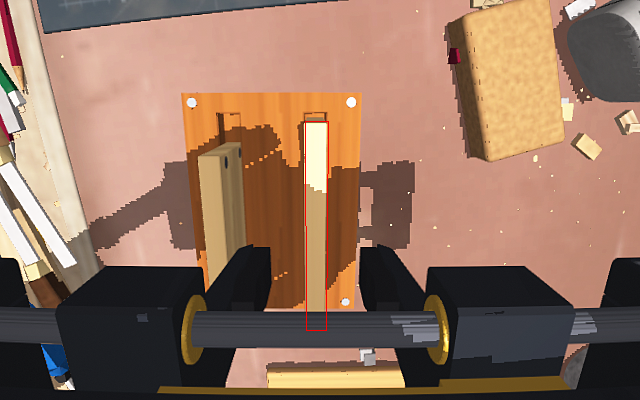

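The projected outline matches the board's top edge at (316,122–330). Descending and gripping.

{"op": "apply_moves", "data": {
  "targets": [
    {"gripper": 4,"dp": [-0.1,-0.1,2],"dr": [0,0,0]},
    {"gripper": 4,"dp": [-0.1,-0.1,4],"dr": [0,0,0]},
    {"gripper": 4,"dp": [-0.1,-0.1,6],"dr": [0,0,0]},
    {"gripper": 4,"dp": [-0.1,-0.1,7.3],"dr": [0,0,0]},
    {"gripper": 4,"dp": [-0.1,-0.1,7.8],"dr": [0,0,0]},
    {"gripper": 4,"dp": [-0.1,-0.1,7.8],"dr": [0,0,0]},
    {"gripper": 0.5,"dp": [-0.1,-0.1,7.8],"dr": [0,0,0]},
    {"gripper": 0.5,"dp": [-0.1,-0.1,7.8],"dr": [0,0,0]},
    {"gripper": 0.5,"dp": [-0.1,-0.1,7.8],"dr": [0,0,0]},
    {"gripper": 0.5,"dp": [-0.1,-0.1,7.8],"dr": [0,0,0]},
    {"gripper": 0.5,"dp": [-0.1,-0.1,7.8],"dr": [0,0,0]},
    {"gripper": 0.5,"dp": [-0.1,-0.1,7.8],"dr": [0,0,0]}
  ]
}}

```text
time: 14.37
eef_pos: [0.524, 0.2701, 0.0332]
eef_rot: [0.736, 0.677, 0.001, 0.001]
wrist_force: [0.7, -0.8, 1.4]
width: 0.0116
grasp_force: 30.1
```

```bash
python3 -c "
from h import *
st()"
```

```text
t 14.37 p [0.524  0.2701 0.0332] x [0.084 0.996 0.001] y [ 0.996 -0.084  0.002] z [ 0.002  0.001 -1.   ] F [ 0.7 -0.8  1.4] M [-0.11 -0.19 -0.04] w 0.0116 g 30.1 q [ 0.43  0.31  1.96 -0.    0.87  0.52]
```

{"op": "apply_moves", "data": {
  "targets": [
    {"gripper": 0.5,"dp": [0,0,-0.5],"dr": [0,0,0]},
    {"gripper": 0.5,"dp": [0,0,-1.5],"dr": [0,0,0]},
    {"gripper": 0.5,"dp": [0,0,-3],"dr": [0,0,0]},
    {"gripper": 0.5,"dp": [0,0,-5],"dr": [0,0,0]},
    {"gripper": 0.5,"dp": [0,0,-8],"dr": [0,0,0]},
    {"gripper": 0.5,"dp": [0,0,-11],"dr": [0,0,0]},
    {"gripper": 0.5,"dp": [0,0,-14],"dr": [0,0,0]},
    {"gripper": 0.5,"dp": [0,0,-17],"dr": [0,0,0]},
    {"gripper": 0.5,"dp": [0,0,-19],"dr": [0,0,0]},
    {"gripper": 0.5,"dp": [0,0,-19],"dr": [0,0,0]},
    {"gripper": 0.5,"dp": [0,0,-19],"dr": [0,0,0]}
  ]
}}

```text
time: 15.28
eef_pos: [0.5231, 0.2701, 0.2234]
eef_rot: [0.736, 0.677, 0.001, 0.0]
wrist_force: [-0.6, 0.6, -1.8]
width: 0.012
grasp_force: 30.0
```

```bash
python3 -c "
from h import *
delta([.49,-.21,.25],-4.1)"
```

```text
t 15.28 p [0.5231 0.2701 0.2234] x [0.084 0.996 0.001] y [ 0.996 -0.084  0.002] z [ 0.002  0.001 -1.   ] F [-0.6  0.6 -1.8] M [-0.09  0.09  0.02] w 0.012 g 30.0 q [0.43 0.11 1.81 0.   1.22 0.52]
dp cm [-48.12   0.74  -2.72]
dr deg [ 0.11 -0.07 -0.72]
dr deg [-1.1000e-01 -1.7000e-01  1.7928e+02]
```

{"op": "apply_moves", "data": {
  "targets": [
    {"gripper": 0.5,"dp": [-2,0,-1],"dr": [0,0,0]},
    {"gripper": 0.5,"dp": [-6,0,-2],"dr": [0,0,0]},
    {"gripper": 0.5,"dp": [-10,0,-2.7],"dr": [0,0,0]},
    {"gripper": 0.5,"dp": [-14,0,-2.7],"dr": [0,0,-0.7]},
    {"gripper": 0.5,"dp": [-18,0,-2.7],"dr": [0,0,-0.7]},
    {"gripper": 0.5,"dp": [-22,0,-2.7],"dr": [0,0,-0.7]},
    {"gripper": 0.5,"dp": [-26,0.2,-2.7],"dr": [0,0,-0.7]},
    {"gripper": 0.5,"dp": [-30,0.3,-2.7],"dr": [0,0,-0.7]},
    {"gripper": 0.5,"dp": [-34,0.5,-2.7],"dr": [0,0,-0.7]},
    {"gripper": 0.5,"dp": [-38,0.6,-2.7],"dr": [0,0,-0.7]},
    {"gripper": 0.5,"dp": [-42,0.7,-2.7],"dr": [0,0,-0.7]},
    {"gripper": 0.5,"dp": [-44,0.7,-2.7],"dr": [0,0,-0.7]}
  ]
}}

```text
time: 16.28
eef_pos: [0.4906, -0.1725, 0.2462]
eef_rot: [0.733, 0.68, -0.002, -0.002]
wrist_force: [1.1, -0.6, -1.4]
width: 0.0116
grasp_force: 30.0
```

{"op": "apply_moves", "data": {
  "targets": [
    {"gripper": 0.5,"dp": [0,0,0],"dr": [0,0,0]},
    {"gripper": 0.5,"dp": [0,0,0],"dr": [0,0,0]},
    {"gripper": 0.5,"dp": [0,0,0],"dr": [0,0,0]}
  ]
}}

```text
time: 16.53
eef_pos: [0.4918, -0.1682, 0.2472]
eef_rot: [0.732, 0.681, -0.0, -0.002]
wrist_force: [0.5, 1.0, -0.9]
width: 0.012
grasp_force: 30.0
```

Run:
```python
from h import *
s,R=st();d=ctrl.snapshot("wrist");c=cam(d,s);i=d["color"].copy()
for n in["dry_box","strip_faces","partition"]: print(n,[(np.round(r["point"],4).tolist(),round(r["p"],2)) for r in ctrl.spot_point("wrist",n)[:2]])
a=np.radians(-4.1);u=np.array([np.cos(a),np.sin(a),0]);v=np.array([-u[1],u[0],0])
b=np.array([.5133,-.1957,0])
for X,Y,z in[(.115,.073,.08),(.107,.065,.08)]:
    P=np.array([b+[0,0,z]+sx*X*u+sy*Y*v for sx,sy in[(-1,-1),(1,-1),(1,1),(-1,1)]])
    cv2.polylines(i,[np.int32(proj(c,P).round())],True,(255,0,0),1)
P=np.array([b+[0,0,.072]+.025*u+sy*v for sy in(-.064,-.049,.049,.064)]);
for p in proj(c,P): cv2.circle(i,tuple(int(round(q)) for q in p),2,(0,255,0),-1)
cv2.imwrite("pics/w4.png",cv2.resize(i,(800,500))[:,:,::-1])
for r in ctrl.regions_of("wrist","dry_box")[:1]: print(r["p"],rect(c,r["region"],.08))
```

```text
t 16.53 p [ 0.4918 -0.1682  0.2472] x [0.072 0.997 0.002] y [ 0.997 -0.072 -0.003] z [-0.003  0.002 -1.   ] F [ 0.5  1.  -0.9] M [-0.03  0.04 -0.04] w 0.012 g 30.0 q [-0.38 -0.03  1.92  0.    1.26 -0.31]
dry_box [([0.517, -0.194, 0.0012], 0.94)]
strip_faces [([0.539, -0.199, 0.0062], 0.68)]
partition [([0.4889, -0.1664, 0.2218], 0.64)]
0.66 [ 564.7 -188.9  137.6  128.9   86.2]
```

View pics/w4.png

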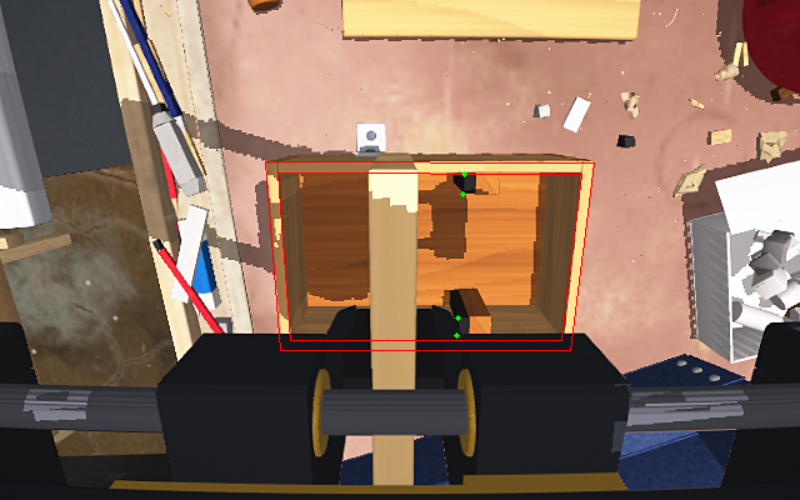

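The projected box fits the picture to about 1 mm, with the strips at about (463,185) and (457,325). Now positioning above the open side.

```bash
python3 -c "
from h import *
delta([.4983,-.1946,.14],-4.1)"
```

```text
t 16.78 p [ 0.4929 -0.168   0.2491] x [0.07  0.998 0.   ] y [ 0.998 -0.07  -0.   ] z [-0.  0. -1.] F [-0.3  0.4 -1.1] M [-0.05  0.03  0.04] w 0.0116 g 30.0 q [-0.38 -0.04  1.92  0.    1.26 -0.31]
dp cm [-2.62  0.72 10.91]
dr deg [-0.01 -0.02  0.09]
dr deg [ 2.0000e-02 -2.0000e-02 -1.7991e+02]
```

{"op": "apply_moves", "data": {
  "targets": [
    {"gripper": 0.5,"dp": [-1.3,0.4,1],"dr": [0,0,0.1]},
    {"gripper": 0.5,"dp": [-2.6,0.7,3],"dr": [0,0,0.1]},
    {"gripper": 0.5,"dp": [-2.6,0.7,5],"dr": [0,0,0.1]},
    {"gripper": 0.5,"dp": [-2.6,0.7,7],"dr": [0,0,0.1]},
    {"gripper": 0.5,"dp": [-2.6,0.7,9],"dr": [0,0,0.1]},
    {"gripper": 0.5,"dp": [-2.6,0.7,10.5],"dr": [0,0,0.1]},
    {"gripper": 0.5,"dp": [-2.6,0.7,10.9],"dr": [0,0,0.1]},
    {"gripper": 0.5,"dp": [-2.6,0.7,10.9],"dr": [0,0,0.1]},
    {"gripper": 0.5,"dp": [-2.6,0.7,10.9],"dr": [0,0,0.1]},
    {"gripper": 0.5,"dp": [-2.6,0.7,10.9],"dr": [0,0,0.1]}
  ]
}}

```text
time: 17.62
eef_pos: [0.499, -0.1962, 0.1414]
eef_rot: [0.733, 0.681, 0.0, 0.001]
wrist_force: [0.1, 1.1, -0.2]
width: 0.0117
grasp_force: 30.0
```

Run:
```python
from h import *
s,R=st();d=ctrl.snapshot("wrist");c=cam(d,s);i=d["color"].copy()
a=np.radians(-4.1);u=np.array([np.cos(a),np.sin(a),0]);v=np.array([-u[1],u[0],0])
b=np.array([.5133,-.1957,0])
for X,Y,z in[(.115,.073,.08),(.107,.065,.08)]:
    P=np.array([b+[0,0,z]+sx*X*u+sy*Y*v for sx,sy in[(-1,-1),(1,-1),(1,1),(-1,1)]])
    cv2.polylines(i,[np.int32(proj(c,P).round())],True,(255,0,0),1)
# predicted board top (in the hand)
k=s["eef_pos"]+R@[0,0,-.0408]
P=np.array([k+sx*.006*R[:,1]+sy*.062*R[:,0] for sx,sy in[(-1,-1),(1,-1),(1,1),(-1,1)]])
cv2.polylines(i,[np.int32(proj(c,P).round())],True,(0,255,0),1)
cv2.imwrite("pics/w5.png",cv2.resize(i,(800,500))[:,:,::-1])
delta([.4983,-.1946,.06],-4.1)
```

```text
t 17.62 p [ 0.499  -0.1962  0.1414] x [ 0.073  0.997 -0.001] y [ 0.997 -0.073  0.002] z [ 0.002 -0.001 -1.   ] F [ 0.1  1.1 -0.2] M [-0.08  0.1  -0.06] w 0.0117 g 30.0 q [-0.42  0.08  2.   -0.    1.05 -0.35]
t 17.67 p [ 0.499  -0.1962  0.1417] x [ 0.073  0.997 -0.001] y [ 0.997 -0.073  0.003] z [ 0.002 -0.001 -1.   ] F [ 0.5 -0.1 -1.5] M [-0.13  0.08 -0.03] w 0.012 g 30.0 q [-0.42  0.08  2.   -0.    1.05 -0.35]
dp cm [ 0.16 -0.11  8.17]
dr deg [ 0.14  0.06 -0.11]
dr deg [ 9.0000e-02 -2.3000e-01  1.7989e+02]
```

View pics/w5.png

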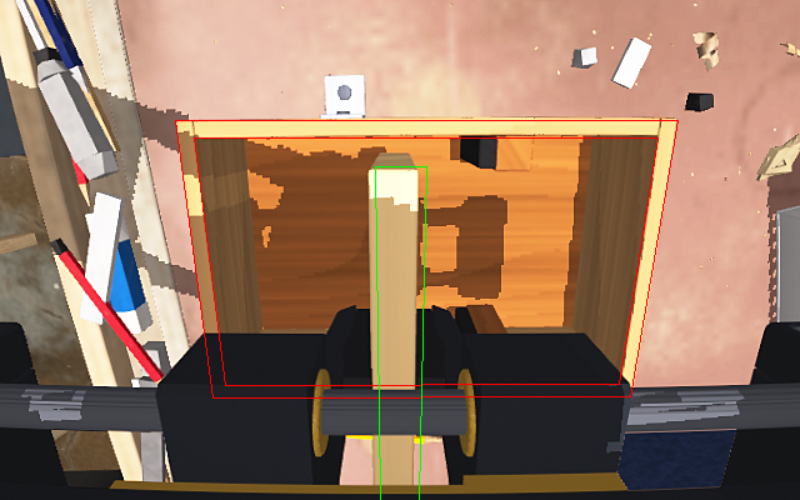

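The board hangs straight at (393,170), about 2 mm nearer the dial than nominal, and well clear of the strips and walls. Lowering it.

{"op": "apply_moves", "data": {
  "targets": [
    {"gripper": 0.5,"dp": [0.2,-0.1,0],"dr": [0,0,0]},
    {"gripper": 0.5,"dp": [0.2,-0.1,1],"dr": [0,0,0]},
    {"gripper": 0.5,"dp": [0.2,-0.1,2],"dr": [0,0,0]},
    {"gripper": 0.5,"dp": [0.2,-0.1,3.2],"dr": [0,0,0]},
    {"gripper": 0.5,"dp": [0.2,-0.1,4.4],"dr": [0,0,0]},
    {"gripper": 0.5,"dp": [0.2,-0.1,5.6],"dr": [0,0,0]},
    {"gripper": 0.5,"dp": [0.2,-0.1,6.8],"dr": [0,0,0]},
    {"gripper": 0.5,"dp": [0.2,-0.1,8],"dr": [0,0,0]},
    {"gripper": 0.5,"dp": [0.2,-0.1,8],"dr": [0,0,0]},
    {"gripper": 0.5,"dp": [0.2,-0.1,8],"dr": [0,0,0]}
  ]
}}

```text
time: 18.5
eef_pos: [0.4961, -0.1932, 0.0588]
eef_rot: [0.733, 0.681, -0.001, -0.001]
wrist_force: [0.2, 0.4, -0.3]
width: 0.0116
grasp_force: 30.0
```

```bash
python3 -c "
from h import *
delta([.4983,-.1946,.0355],-4.1)"
```

```text
t 18.5 p [ 0.4961 -0.1932  0.0588] x [0.074 0.997 0.001] y [ 0.997 -0.074 -0.003] z [-0.003  0.001 -1.   ] F [ 0.2  0.4 -0.3] M [-0.03  0.06  0.02] w 0.0116 g 30.0 q [-0.42  0.18  2.07 -0.    0.9  -0.34]
dp cm [-0.13  0.23  2.33]
dr deg [-0.15 -0.05 -0.12]
dr deg [-8.0000e-02  2.4000e-01  1.7988e+02]
```

{"op": "apply_moves", "data": {
  "targets": [
    {"gripper": 0.5,"dp": [-0.1,0.1,0.5],"dr": [0,0,0]},
    {"gripper": 0.5,"dp": [-0.1,0.1,1],"dr": [0,0,0]},
    {"gripper": 0.5,"dp": [-0.1,0.1,1.5],"dr": [0,0,0]},
    {"gripper": 0.5,"dp": [-0.1,0.1,1.8],"dr": [0,0,0]},
    {"gripper": 0.5,"dp": [-0.1,0.1,2],"dr": [0,0,0]},
    {"gripper": 0.5,"dp": [-0.1,0.1,2.1],"dr": [0,0,0]},
    {"gripper": 0.5,"dp": [-0.1,0.1,2.1],"dr": [0,0,0]},
    {"gripper": 0.5,"dp": [-0.1,0.1,2.1],"dr": [0,0,0]}
  ]
}}

```text
time: 19.17
eef_pos: [0.4981, -0.1947, 0.0393]
eef_rot: [0.733, 0.681, 0.0, 0.0]
wrist_force: [0.5, -0.1, -0.7]
width: 0.0116
grasp_force: 30.0
```

```bash
python3 -c "
from h import *
delta([.4983,-.1946,.0345],-4.1)"
```

```text
t 19.17 p [ 0.4981 -0.1947  0.0393] x [ 0.074  0.997 -0.   ] y [ 0.997 -0.074  0.   ] z [ 0. -0. -1.] F [ 0.5 -0.1 -0.7] M [-0.05  0.08  0.03] w 0.0116 g 30.0 q [-0.42  0.21  2.07 -0.    0.85 -0.35]
dp cm [0.01 0.02 0.48]
dr deg [ 0.01  0.   -0.12]
dr deg [ 1.0000e-02 -2.0000e-02  1.7988e+02]
```

{"op": "apply_moves", "data": {
  "targets": [
    {"gripper": 0.5,"dp": [0,0,0.2],"dr": [0,0,0]},
    {"gripper": 0.5,"dp": [0,0,0.35],"dr": [0,0,0]},
    {"gripper": 0.5,"dp": [0,0,0.35],"dr": [0,0,0]},
    {"gripper": 0.5,"dp": [0,0,0.35],"dr": [0,0,0]}
  ]
}}

```text
time: 19.5
eef_pos: [0.4979, -0.1946, 0.0356]
eef_rot: [0.733, 0.681, -0.0, -0.0]
wrist_force: [0.6, -0.3, 0.5]
width: 0.0121
grasp_force: 30.0
```

```bash
python3 -c "
from h import *
delta([.4983,-.1946,.0345],-4.1)"
```

```text
t 19.5 p [ 0.4979 -0.1946  0.0356] x [0.074 0.997 0.   ] y [ 0.997 -0.074 -0.   ] z [-0.  0. -1.] F [ 0.6 -0.3  0.5] M [-0.04  0.1  -0.  ] w 0.0121 g 30.0 q [-0.42  0.22  2.08  0.    0.85 -0.35]
dp cm [0.01 0.04 0.11]
dr deg [-0.01 -0.01 -0.12]
dr deg [-1.0000e-02  2.0000e-02  1.7988e+02]
```

{"op": "apply_moves", "data": {
  "targets": [
    {"gripper": 0.5,"dp": [0,0,0.1],"dr": [0,0,0]},
    {"gripper": 0.5,"dp": [0,0,0.1],"dr": [0,0,0]},
    {"gripper": 0.5,"dp": [0,0,0.1],"dr": [0,0,0]}
  ]
}}

```text
time: 19.75
eef_pos: [0.498, -0.1947, 0.0347]
eef_rot: [0.733, 0.681, -0.0, -0.0]
wrist_force: [-0.2, 0.2, -0.5]
width: 0.0114
grasp_force: 30.0
```

{"op": "apply_moves", "data": {
  "targets": [
    {"gripper": 0.5,"dp": [0,0.5,0],"dr": [0,0,-0.1]},
    {"gripper": 0.5,"dp": [0,1,0],"dr": [0,0,-0.1]},
    {"gripper": 0.5,"dp": [0,1.5,0],"dr": [0,0,-0.1]},
    {"gripper": 0.5,"dp": [0,2,0],"dr": [0,0,-0.1]},
    {"gripper": 0.5,"dp": [0,2.4,0],"dr": [0,0,-0.1]},
    {"gripper": 0.5,"dp": [0,2.6,0],"dr": [0,0,-0.1]},
    {"gripper": 0.5,"dp": [0,2.8,0],"dr": [0,0,-0.1]},
    {"gripper": 0.5,"dp": [0,2.8,0],"dr": [0,0,-0.1]},
    {"gripper": 0.5,"dp": [0,2.8,0],"dr": [0,0,-0.1]}
  ]
}}

```text
time: 20.5
eef_pos: [0.5259, -0.1967, 0.0346]
eef_rot: [0.732, 0.681, -0.0, -0.0]
wrist_force: [-0.1, 0.5, -0.8]
width: 0.0115
grasp_force: 30.0
```

```bash
python3 -c "
from h import *
delta([.5322,-.1971,.035],-4.1)"
```

```text
t 20.5 p [ 0.5259 -0.1967  0.0346] x [0.072 0.997 0.   ] y [ 0.997 -0.072 -0.   ] z [-0.  0. -1.] F [-0.1  0.5 -0.8] M [-0.09  0.08  0.04] w 0.0115 g 30.0 q [-0.4   0.26  2.02 -0.    0.86 -0.33]
dp cm [ 0.    0.63 -0.04]
dr deg [-0.02 -0.   -0.02]
dr deg [-1.0000e-02  3.0000e-02  1.7998e+02]
```

{"op": "apply_moves", "data": {
  "targets": [
    {"gripper": 0.5,"dp": [0,0.2,0],"dr": [0,0,0]},
    {"gripper": 0.5,"dp": [0,0.4,0],"dr": [0,0,0]},
    {"gripper": 0.5,"dp": [0,0.4,0],"dr": [0,0,0]},
    {"gripper": 0.5,"dp": [0,0.4,0],"dr": [0,0,0]}
  ]
}}

```text
time: 20.83
eef_pos: [0.5301, -0.1971, 0.0348]
eef_rot: [0.732, 0.681, 0.0, 0.0]
wrist_force: [0.2, 0.2, -1.4]
width: 0.0119
grasp_force: 30.0
```

{"op": "apply_moves", "data": {
  "targets": [
    {"gripper": 0.5,"dp": [0,0.1,0],"dr": [0,0,0]},
    {"gripper": 0.5,"dp": [0,0.2,0],"dr": [0,0,0]},
    {"gripper": 0.5,"dp": [0,0.2,0],"dr": [0,0,0]},
    {"gripper": 0.5,"dp": [0,0.2,0],"dr": [0,0,0]}
  ]
}}

```text
time: 21.17
eef_pos: [0.532, -0.1972, 0.0347]
eef_rot: [0.732, 0.681, -0.0, 0.0]
wrist_force: [-0.7, 0.5, -1.4]
width: 0.0118
grasp_force: 30.0
```

{"op": "apply_moves", "data": {
  "targets": [
    {"gripper": 0.5,"dp": [0,0.1,0],"dr": [0,0,0]},
    {"gripper": 0.5,"dp": [0,0.1,0],"dr": [0,0,0]},
    {"gripper": 0.5,"dp": [0,0.1,0],"dr": [0,0,0]}
  ]
}}

```text
time: 21.42
eef_pos: [0.533, -0.1972, 0.0347]
eef_rot: [0.732, 0.681, 0.0, 0.0]
wrist_force: [-0.3, -0.2, -1.2]
width: 0.012
grasp_force: 30.0
```

{"op": "apply_moves", "data": {
  "targets": [
    {"gripper": 0.5,"dp": [0,0.1,0],"dr": [0,0,0]},
    {"gripper": 0.5,"dp": [0,0.1,0],"dr": [0,0,0]},
    {"gripper": 0.5,"dp": [0,0.1,0],"dr": [0,0,0]}
  ]
}}

```text
time: 21.67
eef_pos: [0.5338, -0.1973, 0.0347]
eef_rot: [0.732, 0.681, -0.0, -0.0]
wrist_force: [-0.2, 0.2, 0.1]
width: 0.0119
grasp_force: 30.0
```

{"op": "apply_moves", "data": {
  "targets": [
    {"gripper": 0.5,"dp": [0,0.1,0],"dr": [0,0,0]},
    {"gripper": 0.5,"dp": [0,0.1,0],"dr": [0,0,0]},
    {"gripper": 0.5,"dp": [0,0.1,0],"dr": [0,0,0]}
  ]
}}

```text
time: 21.92
eef_pos: [0.5345, -0.1973, 0.0346]
eef_rot: [0.732, 0.681, -0.0, -0.0]
wrist_force: [-2.5, 0.3, 0.2]
width: 0.0118
grasp_force: 30.0
```

```bash
python3 -c "
from h import *
st()"
```

```text
t 21.92 p [ 0.5345 -0.1973  0.0346] x [0.072 0.997 0.   ] y [ 0.997 -0.072 -0.001] z [-0.001  0.    -1.   ] F [-2.5  0.3  0.2] M [-0.05  0.4   0.06] w 0.0118 g 30.0 q [-0.4   0.28  2.   -0.    0.86 -0.33]
```

{"op": "apply_moves", "data": {
  "targets": [
    {"gripper": 0.5,"dp": [0,0.1,0],"dr": [0,0,0]},
    {"gripper": 0.5,"dp": [0,0.1,0],"dr": [0,0,0]},
    {"gripper": 0.5,"dp": [0,0.1,0],"dr": [0,0,0]}
  ]
}}

```text
time: 22.17
eef_pos: [0.5352, -0.1974, 0.0346]
eef_rot: [0.732, 0.681, -0.0, -0.001]
wrist_force: [-3.6, -0.6, 1.2]
width: 0.0115
grasp_force: 30.0
```

```bash
python3 -c "
from h import *
st()"
```

```text
t 22.17 p [ 0.5352 -0.1974  0.0346] x [0.072 0.997 0.   ] y [ 0.997 -0.072 -0.001] z [-0.001  0.    -1.   ] F [-3.6 -0.6  1.2] M [-0.09  0.8  -0.01] w 0.0115 g 30.0 q [-0.4   0.28  2.   -0.    0.86 -0.32]
```

{"op": "apply_moves", "data": {
  "targets": [
    {"gripper": 0.5,"dp": [0,0.1,0],"dr": [0,0,0]},
    {"gripper": 0.5,"dp": [0,0.1,0],"dr": [0,0,0]},
    {"gripper": 0.5,"dp": [0,0.1,0],"dr": [0,0,0]}
  ]
}}

```text
time: 22.42
eef_pos: [0.5359, -0.1974, 0.0345]
eef_rot: [0.732, 0.681, -0.001, -0.001]
wrist_force: [-5.4, 0.5, 1.5]
width: 0.0118
grasp_force: 30.0
```

```bash
python3 -c "
from h import *
st()"
```

```text
t 22.42 p [ 0.5359 -0.1974  0.0345] x [0.072 0.997 0.   ] y [ 0.997 -0.072 -0.002] z [-0.002  0.    -1.   ] F [-5.4  0.5  1.5] M [-0.08  1.08  0.1 ] w 0.0118 g 30.0 q [-0.4   0.28  2.   -0.    0.87 -0.32]
```

{"op": "apply_moves", "data": {
  "targets": [
    {"gripper": 0.5,"dp": [0,0.1,0],"dr": [0,0,0]},
    {"gripper": 0.5,"dp": [0,0.1,0],"dr": [0,0,0]},
    {"gripper": 0.5,"dp": [0,0.1,0],"dr": [0,0,0]},
    {"gripper": 0.5,"dp": [0,0.2,0],"dr": [0,0,0]},
    {"gripper": 0.5,"dp": [0,0.2,0],"dr": [0,0,0]},
    {"gripper": 0.5,"dp": [0,0.2,0],"dr": [0,0,0]}
  ]
}}

```text
time: 22.92
eef_pos: [0.5368, -0.1974, 0.0343]
eef_rot: [0.732, 0.681, -0.001, -0.002]
wrist_force: [-8.0, -0.9, 5.8]
width: 0.0115
grasp_force: 30.0
```

Run:
```python
from h import *
F=[];M=[]
for k in range(6):
    d=ctrl.snapshot("wrist");s=ctrl.sense();F.append(s["wrist_force"]);M.append(s["moment"])
st();print(np.mean(F,0).round(2),np.mean(M,0).round(3))
for n in["partition","lid","divider"]:
    for cm in("wrist","top"):
        if cm=="top":ctrl.snapshot("top")
        print(n,cm,[(np.round(r["point"],4).tolist(),round(r["p"],2)) for r in ctrl.spot_point(cm,n)[:1]])
```

```text
t 23.22 p [ 0.5368 -0.1974  0.0343] x [0.071 0.997 0.001] y [ 0.997 -0.071 -0.005] z [-0.005  0.001 -1.   ] F [-8.7 -0.8  5.2] M [-0.12  1.48  0.08] w 0.0119 g 30.0 q [-0.4   0.28  1.99 -0.    0.87 -0.32]
[-8.69 -0.28  5.26] [-0.098  1.503  0.074]
partition wrist [([0.5356, -0.1947, 0.0104], 0.97)]
partition top [([0.5348, -0.197, 0.009], 0.58)]
lid wrist []
lid top [([0.5808, 0.042, 0.0011], 0.57)]
divider wrist []
divider top [([0.4713, 0.274, 0.0032], 0.54)]
```

{"op": "apply_moves", "data": {
  "targets": [
    {"gripper": 0.5,"dp": [0,0,-0.05],"dr": [0,0,-0.2]},
    {"gripper": 0.5,"dp": [0,0.05,-0.1],"dr": [0,0,-0.4]},
    {"gripper": 0.5,"dp": [0,0.05,-0.1],"dr": [0,0,-0.4]},
    {"gripper": 0.5,"dp": [0,0.05,-0.1],"dr": [0,0,-0.4]},
    {"gripper": 0.5,"dp": [0,0.05,-0.1],"dr": [0,0,-0.4]}
  ]
}}

```text
time: 24.08
eef_pos: [0.5366, -0.1974, 0.0344]
eef_rot: [0.73, 0.684, -0.002, -0.002]
wrist_force: [-7.5, -2.1, 0.8]
width: 0.0115
grasp_force: 30.0
```

Run:
```python
from h import *
F=[];M=[]
for k in range(6):
    d=ctrl.snapshot("wrist");s=ctrl.sense();F.append(s["wrist_force"]);M.append(s["moment"])
st();print(np.mean(F,0).round(2),np.mean(M,0).round(3))
cv2.imwrite("pics/w6.png",d["color"][:,:,::-1])
```

```text
t 24.38 p [ 0.5366 -0.1974  0.0344] x [0.065 0.998 0.001] y [ 0.998 -0.065 -0.006] z [-0.006  0.001 -1.   ] F [-7.7 -1.8 -0. ] M [-0.27  1.44  0.  ] w 0.0116 g 30.0 q [-0.4   0.28  1.99 -0.    0.87 -0.33]
[-7.73 -1.54  0.4 ] [-0.288  1.393  0.007]
```

View pics/w6.png

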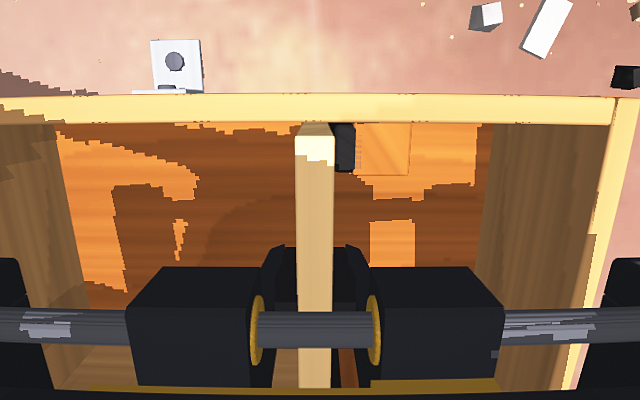

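The board stands upright against the foam at (340,150), and the moment about z is now balanced. One last millimetre brings the push to about 10 N.

{"op": "apply_moves", "data": {
  "targets": [
    {"gripper": 0.5,"dp": [0,0.05,0],"dr": [0,0,0]},
    {"gripper": 0.5,"dp": [0,0.1,0],"dr": [0,0,0]},
    {"gripper": 0.5,"dp": [0,0.1,0],"dr": [0,0,0]},
    {"gripper": 0.5,"dp": [0,0.1,0],"dr": [0,0,0]},
    {"gripper": 0.5,"dp": [0,0.1,0],"dr": [0,0,0]},
    {"gripper": 0.5,"dp": [0,0.1,0],"dr": [0,0,0]}
  ]
}}

```text
time: 24.88
eef_pos: [0.5371, -0.1974, 0.0344]
eef_rot: [0.73, 0.684, -0.002, -0.003]
wrist_force: [-9.0, -0.9, 2.1]
width: 0.0123
grasp_force: 30.0
```

Run:
```python
from h import *
F=[];M=[]
for k in range(5):
    d=ctrl.snapshot("wrist");s=ctrl.sense();F.append(s["wrist_force"]);M.append(s["moment"])
st();f=np.mean(F,0);print(f.round(2),np.mean(M,0).round(3))
print([(np.round(r["point"],4).tolist(),round(r["p"],2)) for r in ctrl.spot_point("wrist","partition")[:1]])
if 7.5<-f[0]<12.5 and abs(np.mean(M,0)[2])<.12 and f[2]<8: print(ctrl.hand_in())
```

```text
t 25.13 p [ 0.5371 -0.1974  0.0344] x [0.065 0.998 0.001] y [ 0.998 -0.065 -0.007] z [-0.007  0.001 -1.   ] F [-9.8 -2.1  2. ] M [-0.33  1.62 -0.03] w 0.0119 g 30.0 q [-0.39  0.29  1.99 -0.    0.87 -0.33]
[-9.45 -1.53  1.9 ] [-0.286  1.626 -0.007]
[([0.533, -0.1968, 0.0116], 0.59)]
the job is handed in; nothing more can be done
None
```

I handed the job in at about 25 s of the 72 s: the lid lies flat and released on the bench, and the partition is held upright in the box, pressed evenly against both foam strips with about 9.5 N, which is roughly 3 mm of squeeze each, worked out from the force; the hand-in call returned no verdict.

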